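Set up the test-disc box and lift off its outer lid

ROBOT

A 7-joint arm with a two-finger parallel gripper is mounted at the origin on the work surface; the furniture and walls round the work are solid. World frame = base frame: x ahead of the robot, y to its left, z up, the work surface at z = 0. Lengths are in m, angles in rad, forces in N, time in s.
With the tool pointing down it reaches from about 0.4 to 0.875 m from the base axis. Payload 19.3 kg.
Tool frame: the origin (TCP) lies between the finger pads; the fingertips stand 14 mm ahead of it and the grasp point (between the pads) lies 5 mm behind it (robot.nose_length is the distance from the TCP to the fingertips, in m); z points along the fingers, y is the line along which they close (so a half turn about z gives the same grasp; the last joint's range is limited). The gripper opens to 85 mm and grips with 20 to 120 N. Pads are 22 mm wide; open, the fingers measure 114 mm over their backs; the gripper's body (76 mm by 85 mm) begins 54 mm behind the grasp point. The pads swing forward as they close: fully open they stand 13 mm farther back than shut.
Start: joints at [1.061, 0.521, -0.036, 1.599, 0.021, 1.021, -0.113], TCP at [0.266, -0.566, 0.245] pointing down, gripper open.
Joint ranges: [-2.91, 2.91], [-0.3, 2.13], [-1.5, 1.42], [0.17, 2.43], [-1.26, 4.41], [0.16, 1.93], [-2.52, 2.52]. Speed limits (rad/s): [1.89, 1.89, 2.39, 2.39, 3.01, 3.01, 3.01].

INTERFACE

Orientations are given as a unit quaternion [x, y, z, w].
In Python, from rig import robot, cams, ticket gives the robot as it stands.
- The arm moves only by the tool step_arm, never from a script. Its argument "targets" is a list of rows, each an object with "hand": the gripper command: -1 is fully open, 1 is shut, values between are in proportion; "linear": the shift along the world's x, y, z normalised to -1 to 1, where 1 is 15 cm, a list of three; "turn": the turn about the world's z normalised to -1 to 1, where 1 is 30 degrees. A call has 1 to 12 rows; each row shifts and turns the commanded pose from where the row before left it; what a row does not reach is not made up. A row lasts 1/12 s, in which the tool goes at most 41.7 mm and 7.16 degrees, less where a joint would pass 70% of its speed; a pose out of reach is approached as far as the arm can. A call with a number of a shift or a turn outside -1 to 1 is refused whole. A call with a gripper value outside its range is refused whole. The fingers move at their own pace and stop on an object; "squeeze" is the grip in N (left out, the last holds). Time passes only in rows, so rows that do not move let the fingers close. It gives the time, the measured TCP pose, the force, the opening and the grip force at its end, in the units of the state.
- robot.observe(): the state, without advancing time (a new reading comes with each control period).
- cams.get_image(name): name is "scene" or "side" or "wrist"; returns (picture, depth): 384x512x3 uint8, red, green, blue; 384x512 float32, m along the optical axis (not along the pixel's ray), 0 where there is no reading.
- cams.calibration(name): a dict with "camera_matrix" (3x3 intrinsics, pixels), "k1" (the pictures are not rectified: a ray, as slopes to the right and down, at radius r is drawn at 1 + k1 r^2 times it, then the intrinsics apply), "cam_to_world" (4x4, takes a point from camera to world coordinates); the wrist camera has in their place "hand_eye" (4x4, takes a point from camera to tool coordinates, whose origin is the TCP and whose axes are the flange's). Camera axes: x right, y down, z forward; pixel columns grow to the right and rows downward; lengths in m; the calibration is good to about 2 mm. A picture is of the moment at which its call begins: read the wrist's pose just before it. calibration takes no time and is no camera call.
- ticket.sign_off(): hands the job in; it is judged then, once.
The state is a dict: "clock": time; "joint_pos": joint angles; "joint_velocities": joint speeds; "joint_efforts": joint torques, N m; "position": TCP position; "tcp_rot": TCP orientation; "contact_force": force on the tool from outside, world axes, zero at the start; "wrist_torque": the same for the moment, N m; "opening": finger opening in m; "grasp_force": force on a finger pad.
Only numpy, scipy, OpenCV 4.12 (cv2) and the standard library are available. Lean on these libraries where they do the work, as an engineer would, in place of code of your own. Each camera call takes 0.05 s, during which the arm holds its last target. There are 200 camera calls.

TASK

Set up the little cardboard box with the test discs: fold its four splayed walls up until they all stand upright, then set the nested pair of lids on it as one, with the inner lid's plug down between the walls and its rim resting squarely on them. Then lift the outer lid alone by its handle and finish holding it level and still, well clear above the box (do not put it down), so that I can lay sachets in the tray of the inner lid, which must stay seated on the box untouched. The lids must not come apart before they are seated; leave everything else on the counter where it is.

Things in the scene. Friction and masses are not known exactly. Their poses are not given: they have to be found in the camera images.
- box: floor of the fold-flat cardboard box, a plate 56 (its x) x 104 (its y) x 4 mm, fixed to the counter, with two black discs fixed on it (16 mm high). Origin: centre of its underside, z up. Four flat walls 44 mm high, 3 mm thick, hinge on its edges at z = 4 mm and start splayed outward, half raised. Upright, they stand inside the floor's outline and leave an opening 50 x 98 mm
- wall_far (a joint): hinge of the 104 mm long wall at box x = +28 mm: 0 flat outward, 1.571 upright (stop); starts at 0.5 to 0.9 and stays where it is left (0.7 N at the free edge moves it). A finger pushing flatly inward on the outside of a low wall can jam on its edge: follow the edge up and in along its arc
- wall_left (a joint): hinge of the 48 mm long wall at box y = +52 mm; values and behaviour as wall_far
- wall_near (a joint): hinge of the 104 mm long wall at box x = -28 mm; values and behaviour as wall_far
- wall_right (a joint): hinge of the 48 mm long wall at box y = -52 mm; values and behaviour as wall_far
- wall_far_edge (a point): middle of the free (upper) edge of wall_far, 44 mm from its hinge, halfway through its thickness
- wall_left_edge (a point): the same point of wall_left
- wall_near_edge (a point): the same point of wall_near
- wall_right_edge (a point): the same point of wall_right
- box_seat (a point): centre of the opening at the height of the upright walls' top edges, 48 mm above the box's origin; axes as the box. (Room: along the right of the counter, at world y below -0.37 m, runs a solid ledge 0.23 m high)
- inner_lid: white inner lid, 60 g, loose: a tray 56 (x) x 104 (y) mm, 20 mm high. Origin: centre of its underside, z up. Plug 45 x 93 mm from z = 0 to 10 mm; at z = 10 mm its rim rests on the walls: seated, its origin is 38 mm above the box's, axes as the box's or turned half round. A finger ear at the middle of each long side: 69 mm over both along x, 34 mm along y, z = 11 to 20 mm
- outer_lid: white outer lid, 60 g: a cap 64 (x) x 112 (y) mm, loose over the inner lid's rim (2 mm play), which carries it when gripped by the ears. Origin: centre of the underside of its 3 mm top plate; nested, 20 mm above the inner lid's origin, same axes. Skirt 7 mm down, notched 44 mm wide where the inner lid's ears stand out, 2.5 mm proud of the skirt. Bridge handle on top
- outer_handle (a point): middle of the outer lid's bridge handle, a bar 10 mm wide along the lid's x, 44 mm long along its y, 10 mm high, centre 18 mm above the lid's origin; 10 mm gap between the bar and the lid below it
- flat_sachet: foil pouch lying on the counter before the work, 56 x 53 x 22 mm, origin under its centre; bystander
- small_dish: clear dish by the black photometer, 48 mm wide, 17 mm high, origin under its centre; bystander
- scoop: white cup, 45 mm wide, 30 mm high, origin under its centre; bystander
- loose_pouch: foil pouch at the front right, 56 x 52 x 24 mm, origin under its centre; bystander
Mind the look-alikes: they are no part of the job. Of the things that look like the box, the larger one is meant.

How it is judged:
By the outcome, as a careful person would: the job done as asked, in the order asked, and still so for the second after the job is handed in, while the arm keeps its last pose, push and grip.
It also fails if it takes over 67 s, if anything falls off the work surface, if the arm or the gripper's body presses on something with over 40 N, if the wrist force passes 120 N, or if a joint passes its speed limit or range.

## Working session

There is one attempt and no reset: what is moved stays moved. The work goes in short steps, Python scripts to look and compute and a tool call to move; the robot and the scene stay as the last step left them, time stands still between calls to the robot, and variables do not carry over. Pictures are saved under pics/ and viewed, at most 10 in all, crops included, and the job is handed in when it is done.

Besides the shell and the picture viewer there is one more tool, called after ">>>" by a JSON object that holds its "name" and its "arguments", one argument or row to a line. step_arm: Moves the arm, as the interface text tells. Its arguments: {"type":"object","properties":{"targets":{"type":"array","items":{"type":"object","properties":{"hand":{"type":"number"},"linear":{"type":"array","items":{"type":"number"}},"turn":{"type":"number"}}}},"squeeze":{"type":"number"}},"required":["targets"]}

```bash
ls; mkdir -p pics; cat > h.py <<'E'
import numpy as np, cv2
from rig import robot, cams, ticket
from scipy.spatial.transform import Rotation as R
def grab(n):
    s=robot.observe(); im,d=cams.get_image(n); c=cams.calibration(n)
    if n=="wrist":
        T=np.eye(4); T[:3,:3]=R.from_quat(s["tcp_rot"]).as_matrix(); T[:3,3]=s["position"]; T=T@np.array(c["hand_eye"])
    else: T=np.array(c["cam_to_world"])
    return im,d,np.array(c["camera_matrix"]),c["k1"],T
def rays(uv,K,k1):
    return cv2.undistortPoints(np.array(uv,float).reshape(-1,1,2),K,np.array([k1,0,0,0,0.])).reshape(-1,2)
def cloud(d,K,k1,T):
    v,u=np.mgrid[0:d.shape[0],0:d.shape[1]]
    r=rays(np.stack([u.ravel(),v.ravel()],1),K,k1); z=d.ravel()
    P=np.c_[r*z[:,None],z]@T[:3,:3].T+T[:3,3]; P[z==0]=np.nan
    return P.reshape(*d.shape,3)
def plane(uv,z,K,k1,T):
    r=rays(uv,K,k1); D=np.c_[r,np.ones(len(r))]@T[:3,:3].T
    return T[:3,3]+D*((z-T[2,3])/D[:,2])[:,None]
E
python3 - <<'E'
from h import *
for n in("scene","side"):
    im,d,K,k1,T=grab(n); np.savez(n,im=im,d=d,K=K,k1=k1,T=T)
    cv2.imwrite(f"pics/{n}.png",im[:,:,::-1]); print(n,K.round(1).tolist(),k1,T.round(3).tolist(),(d>0).mean())
s=robot.observe();print({k:np.round(v,3).tolist() for k,v in s.items()})
E
```

```text
pics
scene [[350.2, 0.0, 258.9], [0.0, 350.2, 193.1], [0.0, 0.0, 1.0]] 0.008514001767836768 [[-0.454, -0.58, 0.676, -0.198], [-0.891, 0.281, -0.358, 0.385], [0.018, -0.765, -0.644, 0.759], [0.0, 0.0, 0.0, 1.0]] 0.996124267578125
side [[475.5, 0.0, 255.8], [0.0, 475.5, 191.2], [0.0, 0.0, 1.0]] -0.05791261614540611 [[0.997, -0.056, 0.057, 0.418], [-0.078, -0.575, 0.814, -0.951], [-0.013, -0.816, -0.578, 0.762], [0.0, 0.0, 0.0, 1.0]] 0.9553934733072916
{'clock': 0.1, 'joint_pos': [1.061, 0.522, -0.036, 1.6, 0.021, 1.021, -0.113], 'joint_velocities': [-0.002, -0.002, 0.002, -0.002, 0.001, 0.002, 0.0], 'joint_efforts': [0.005, -92.85, 1.985, -37.053, 0.018, 0.005, -0.0], 'position': [0.266, -0.565, 0.245], 'tcp_rot': [0.976, 0.218, -0.0, -0.0], 'contact_force': [0.103, 0.478, 0.463], 'wrist_torque': [-0.006, 0.009, -0.026], 'grasp_force': 0.0, 'opening': 0.085}
```

View pics/scene.png

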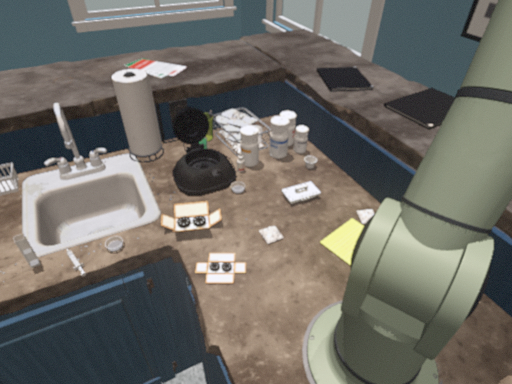

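View pics/side.png

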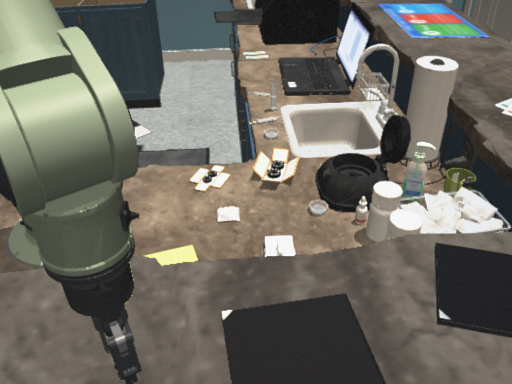

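The scene view shows the larger box at (192,218), a smaller look-alike at (220,267), the white lids at (300,190), the pouch at (271,234) and the dish at (238,187). The side view shows the box at (275,168) and the lids at (280,245), partly hidden by the ledge. The gripper is out over the ledge.

```bash
python3 - <<'E'
from h import *
out=[]
for n,boxes in(("scene",[(150,195,235,245),(270,170,330,210)]),("side",[(245,140,305,190),(255,228,305,262)])):
    f=np.load(n+".npz");P=cloud(f["d"],f["K"],float(f["k1"]),f["T"])
    for b in boxes:
        sl=np.s_[b[1]:b[3],b[0]:b[2]];p=P[sl];im=f["im"][sl].astype(int)
        m=(p[...,2]>.006)&(p[...,2]<.12); bright=im.min(2)>110
        q=p[m&(im.max(2)>130)];print(n,b,len(q),"min",np.nanmin(q,0).round(3),"max",np.nanmax(q,0).round(3),"med",np.median(q,0).round(3))
        h=q[q[:,2]>np.percentile(q[:,2],50)]
        r=cv2.minAreaRect((q[:,:2]*1000).astype(np.float32));print("rect",r)
        c=cv2.resize(f["im"][sl][:,:,::-1],None,fx=5,fy=5,interpolation=2)
        out.append(cv2.resize(c,(400,300)))
        np.save(f"{n}_{b[0]}.npy",q)
cv2.imwrite("pics/m.png",np.vstack([np.hstack(out[:2]),np.hstack(out[2:])]))
E
```

```text
scene (150, 195, 235, 245) 1018 min [0.487 0.125 0.006] max [0.735 0.322 0.04 ] med [0.583 0.211 0.019]
rect ((611.3328247070312, 238.49893188476562), (270.93896484375, 156.17648315429688), 25.699678421020508)
scene (270, 170, 330, 210) 489 min [ 0.489 -0.208  0.012] max [ 0.56  -0.094  0.046] med [ 0.519 -0.146  0.024]
rect ((523.3726196289062, -151.14012145996094), (114.07373046875, 69.55622863769531), 87.7281723022461)
side (245, 140, 305, 190) 792 min [0.487 0.122 0.006] max [0.651 0.389 0.041] med [0.565 0.227 0.02 ]
rect ((575.634765625, 258.5052490234375), (281.0498046875, 122.20405578613281), 69.79692840576172)
side (255, 228, 305, 262) 559 min [ 0.49  -0.178  0.015] max [ 0.56  -0.095  0.046] med [ 0.524 -0.138  0.024]
rect ((526.4093017578125, -136.2962646484375), (82.67745971679688, 68.89612579345703), 84.6937026977539)
```

View pics/m.png

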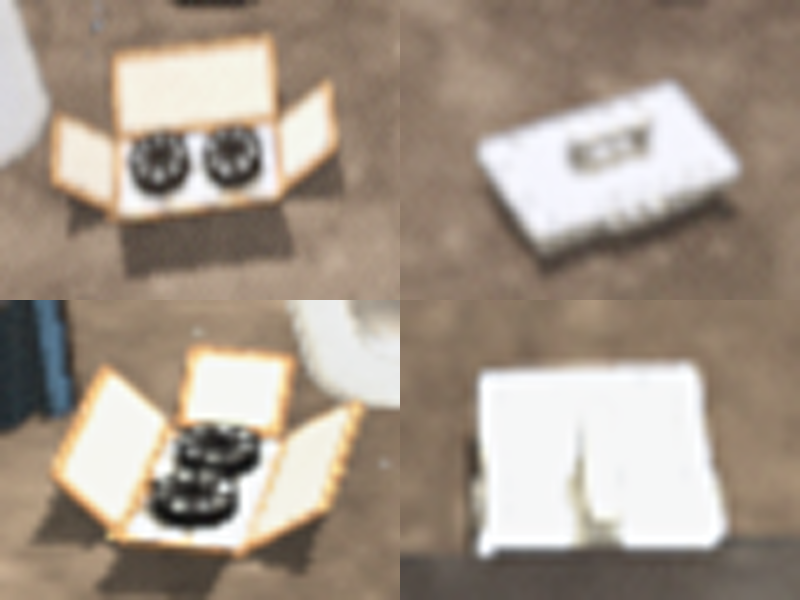

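The close-up crops show the box with all four walls splayed and two black discs, and the nested lids with a bridge handle on top. The lids centre near (0.523,-0.15) with a yaw of about -2°. The box is near (0.56,0.21). I'll go above the box first, lifting clear of the ledge.

>>> {"name": "step_arm", "arguments": {
  "targets": [
    {"hand": -1,"linear": [0,0,0.26],"turn": 0.2},
    {"hand": -1,"linear": [0,0,0.26],"turn": 0.2},
    {"hand": -1,"linear": [0,0,0.26],"turn": 0.2},
    {"hand": -1,"linear": [0,0,0.26],"turn": 0.2},
    {"hand": -1,"linear": [0.09,0.25,0],"turn": 0.2},
    {"hand": -1,"linear": [0.09,0.25,0],"turn": 0.2},
    {"hand": -1,"linear": [0.09,0.25,0],"turn": 0.2},
    {"hand": -1,"linear": [0.09,0.25,0],"turn": 0.2},
    {"hand": -1,"linear": [0.09,0.25,0],"turn": 0.2},
    {"hand": -1,"linear": [0.09,0.25,0],"turn": 0.2},
    {"hand": -1,"linear": [0.09,0.25,0],"turn": 0.1},
    {"hand": -1,"linear": [0.09,0.25,0],"turn": 0}
  ],
  "squeeze": 30
}}

```text
clock: 1.1
position: [0.3741, -0.2636, 0.4012]
tcp_rot: [0.717, 0.697, -0.0, -0.0]
contact_force: [1.8, -0.2, -0.3]
opening: 0.0852
grasp_force: 0.0
```

>>> {"name": "step_arm", "arguments": {
  "targets": [
    {"hand": 1,"linear": [0.09,0.25,0],"turn": 0},
    {"hand": 1,"linear": [0.09,0.25,0],"turn": 0},
    {"hand": 1,"linear": [0.09,0.25,0],"turn": 0},
    {"hand": 1,"linear": [0.09,0.25,0],"turn": 0},
    {"hand": 1,"linear": [0.09,0.25,0],"turn": 0},
    {"hand": 1,"linear": [0.09,0.25,0],"turn": 0},
    {"hand": 1,"linear": [0.09,0.25,0],"turn": 0},
    {"hand": 1,"linear": [0.09,0.25,0],"turn": 0},
    {"hand": 1,"linear": [0.09,0.25,0],"turn": 0},
    {"hand": 1,"linear": [0.09,0.25,0],"turn": 0},
    {"hand": 1,"linear": [0.09,0.25,0],"turn": 0},
    {"hand": 1,"linear": [0,0,0],"turn": 0}
  ]
}}

```text
clock: 2.1
position: [0.5227, 0.1542, 0.4006]
tcp_rot: [0.716, 0.699, 0.001, -0.002]
contact_force: [0.3, 1.5, 0.5]
opening: -0.0
grasp_force: 0.0
```

```bash
python3 - <<'E'
from h import *
s=robot.observe();print(s["clock"],s["position"],R.from_quat(s["tcp_rot"]).as_matrix()[:,1],s["joint_pos"],s["opening"])
im,d,K,k1,T=grab("wrist"); np.savez("w1",im=im,d=d,K=K,k1=k1,T=T);cv2.imwrite("pics/w1.png",im[:,:,::-1])
print(T.round(3).tolist())
E
```

```text
2.1 [0.52271955 0.15422063 0.40056513] [ 0.99971049 -0.02401941 -0.00141535] [ 0.15366751  0.33134095 -0.73101019  1.5626126   0.22156687  1.33325552
 -0.62647148] -1.030714163683968e-05
[[1.0, -0.023, -0.008, 0.525], [-0.024, -0.963, -0.267, 0.221], [-0.001, 0.267, -0.964, 0.529], [0.0, 0.0, 0.0, 1.0]]
```

View pics/w1.png

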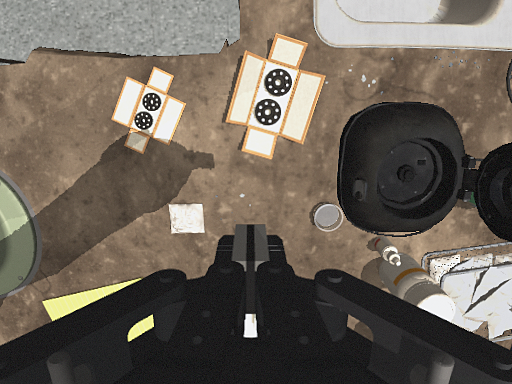

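The wrist view shows the box with discs at (278,82) and (267,112), the near wall on the left, the far wall on the right, and the left and right walls at the top and bottom. The box's y axis is tilted a little toward the image's right. Next I'll get the disc centres and wall edges.

```bash
python3 - <<'E'
from h import *
f=np.load("w1.npz");K,k1,T=f["K"],float(f["k1"]),f["T"];P=cloud(f["d"],K,k1,T)
im=f["im"].astype(int)
m=np.zeros(im.shape[:2],np.uint8);m[30:165,222:330]=1
dark=((im.max(2)<70)&(m>0)).astype(np.uint8)
dark=cv2.morphologyEx(dark,cv2.MORPH_CLOSE,np.ones((7,7)))
n,l,st,c=cv2.connectedComponentsWithStats(dark)
dc=[]
for i in range(1,n):
    if st[i,4]>200: p=plane([c[i]],.018,K,k1,T)[0];dc.append(p);print("disc",c[i].round(1),st[i],p.round(4),"depth z",np.nanmedian(P[l==i][:,2]))
dc=sorted(dc,key=lambda p:p[1]);v=dc[-1]-dc[0];yaw=np.arctan2(-v[0],v[1]);o=(dc[0]+dc[-1])/2
print("yaw",np.degrees(yaw),"o",o,"sep",np.hypot(*v[:2]))
white=(im.min(2)>120)&(im.max(2)>190)|((im[...,0]-im[...,2]>60)&(im[...,0]>150))
w=cv2.morphologyEx((white&(m>0)).astype(np.uint8),cv2.MORPH_OPEN,np.ones((3,3)))
q=P[(w>0)];q=q[np.isfinite(q[:,2])]
c_,s_=np.cos(yaw),np.sin(yaw)
L=np.c_[(q[:,:2]-o[:2])@np.array([[c_,-s_],[s_,c_]]),q[:,2]]
print("local ext",np.percentile(L,[.5,99.5],axis=0).round(4))
# floor/hinge lines by wall fit: z vs local
for nm,sel,ax,sg in(("far",(L[:,0]>.03)&(abs(L[:,1])<.045),0,1),("near",(L[:,0]<-.03)&(abs(L[:,1])<.045),0,-1),("left",(L[:,1]>.056)&(abs(L[:,0])<.022),1,1),("right",(L[:,1]<-.056)&(abs(L[:,0])<.022),1,-1)):
    a=L[sel];k=np.polyfit(sg*a[:,ax],a[:,2],1);r=sg*a[:,ax]
    print(nm,len(a),"ang",np.arctan(k[0]),"hinge at z=.004+:",(.004-k[1])/k[0],"edge r",np.percentile(r,99),"z",np.percentile(a[:,2],99), "cross span",np.percentile(a[:,1-ax],[1,99]))
E
```

```text
disc [272.9  96.3] [ 255   69   37   56 1116] [0.5577 0.2131 0.018 ] depth z 0.01614764867725338
yaw -0.0 o [0.55772988 0.21314634 0.018     ] sep 0.0
local ext [[-0.0655 -0.0876 -0.0011]
 [ 0.0802  0.0901  0.0373]]
far 1409 ang 0.5462858729816966 hinge at z=.004+: 0.019318860063336767 edge r 0.06991607557391563 z 0.033927267842202846 cross span [-0.04358704  0.04198233]
near 1216 ang 0.4644993869078445 hinge at z=.004+: 0.007605566571389608 edge r 0.06793978972463996 z 0.03774921459991362 cross span [-0.04307543  0.04338165]
left 399 ang 0.6300105776650714 hinge at z=.004+: 0.04541658572000376 edge r 0.08567756830374257 z 0.03248426551952456 cross span [-0.01938959  0.02149017]
right 429 ang 0.4080302854953971 hinge at z=.004+: 0.03850442924156751 edge r 0.09624245660180528 z 0.03158953954216572 cross span [-0.02176952  0.02077237]
```

```bash
cat > box.py <<'E'
from h import *
f=np.load("w1.npz");K,k1,T=f["K"],float(f["k1"]),f["T"];P=cloud(f["d"],K,k1,T)
im=f["im"].astype(int)
m=np.zeros(im.shape[:2],np.uint8);m[30:165,222:330]=1
v_,u_=np.nonzero((im.max(2)<90)&(m>0)&(np.abs(P[...,2]-.018)<.012))
X=np.c_[u_,v_].astype(np.float32)
_,lab,c=cv2.kmeans(X,2,None,(3,50,.01),5,cv2.KMEANS_PP_CENTERS)
cc=[cv2.minEnclosingCircle(X[lab[:,0]==i]) for i in(0,1)]
dc=plane([a[0] for a in cc],.02,K,k1,T);print("discs",cc,dc.round(4))
dc=dc[np.argsort(dc[:,1])];v=dc[1]-dc[0];yaw=np.arctan2(-v[0],v[1]);o=dc.mean(0)
print("yaw",np.degrees(yaw),"o",o,"sep",np.hypot(*v[:2]))
white=((im.min(2)>120)&(im.max(2)>170)|((im[...,0]-im[...,2]>50)&(im[...,0]>150)))&(m>0)
w=cv2.morphologyEx(white.astype(np.uint8),cv2.MORPH_OPEN,np.ones((3,3)))
q=P[w>0]
for it in range(3):
    c_,s_=np.cos(yaw),np.sin(yaw);L=np.c_[(q[:,:2]-o[:2])@np.array([[c_,-s_],[s_,c_]]),q[:,2]]
    res={}
    for nm,sel,ax,sg in(("far",(L[:,0]>.031)&(abs(L[:,1])<.06),0,1),("near",(L[:,0]<-.031)&(abs(L[:,1])<.06),0,-1),("left",(L[:,1]>.056)&(abs(L[:,0])<.026),1,1),("right",(L[:,1]<-.056)&(abs(L[:,0])<.026),1,-1)):
        a=L[sel];r=sg*a[:,ax];x=a[:,1-ax];A=np.c_[r,x,np.ones(len(r))]
        k=np.linalg.lstsq(A,a[:,2],rcond=None)[0];e=np.abs(A@k-a[:,2])<.004;k=np.linalg.lstsq(A[e],a[e,2],rcond=None)[0]
        res[nm]=(np.arctan(k[0]),(.0055-k[2])/k[0],np.percentile(r,98.5),np.percentile(a[:,2],98.5),*np.percentile(x,[1,99]),np.degrees(sg*(1 if ax else -1)*-k[1]/k[0]))
    print({k:np.round(v,4).tolist() for k,v in res.items()})
    dx=(res["far"][1]-res["near"][1])/2;dy=(res["left"][1]-res["right"][1])/2;print("shift",dx,dy)
    o=o+np.array([c_*dx-s_*dy,s_*dx+c_*dy,0]);print("centre",o.round(4))
E
python3 box.py
```

```text
discs [((267.5, 111.5), 12.747649192810059), ((275.0, 71.5), 24.026126861572266)] [[0.5494 0.1912 0.02  ]
 [0.5611 0.2484 0.02  ]]
yaw -11.478830216965578 o [0.55524775 0.21980796 0.02      ] sep 0.058420928766288564
{'far': [0.6614, 0.0295, 0.0677, 0.0336, -0.0588, 0.052, -7.0723], 'near': [0.7315, 0.017, 0.0604, 0.0376, -0.0566, 0.0479, -6.6091], 'left': [0.638, 0.0423, 0.0793, 0.0324, -0.0115, 0.0256, -6.7568], 'right': [0.5817, 0.0557, 0.1011, 0.0313, -0.0254, 0.0234, -6.5706]}
shift 0.006244512216475047 -0.0067082583356566985
centre [0.56  0.212 0.02 ]
{'far': [0.654, 0.0221, 0.0618, 0.0337, -0.0568, 0.0447, -7.0221], 'near': [0.7639, 0.0259, 0.0657, 0.0376, -0.0502, 0.0542, -6.3235], 'left': [0.6364, 0.0482, 0.0854, 0.0325, -0.0183, 0.0256, -6.4994], 'right': [0.5652, 0.0486, 0.0949, 0.0315, -0.0254, 0.0157, -7.3041]}
shift -0.0018966438081728099 -0.0002261427986249738
centre [0.5581 0.2121 0.02  ]
{'far': [0.6559, 0.0241, 0.0636, 0.0337, -0.0566, 0.0451, -7.0398], 'near': [0.7583, 0.0237, 0.064, 0.0376, -0.0495, 0.0546, -6.3802], 'left': [0.6354, 0.0486, 0.0857, 0.0324, -0.0164, 0.0253, -6.8666], 'right': [0.5664, 0.0482, 0.0946, 0.0315, -0.0255, 0.0175, -7.0639]}
shift 0.00020033117820285155 0.00016700046117806497
centre [0.5584 0.2123 0.02  ]
```

```bash
sed -i 's/^for it in range(3):/yaw=np.radians(-18.2)\nfor it in range(4):/' box.py; python3 box.py | tail -3; python3 - <<'E'
from h import *
# lid in scene+side: top-plate points z .019-.027, skirt excluded
for n in("scene_270","side_255"):
    q=np.load(n+".npy"); t=q[(q[:,2]>.020)&(q[:,2]<.028)]; print(n,cv2.minAreaRect((t[:,:2]*1000).astype(np.float32)),np.median(t[:,2]),q[q[:,2]>.036].mean(0))
E
```

```text
{'far': [0.6562, 0.0237, 0.0612, 0.0337, -0.0518, 0.0499, -0.0326], 'near': [0.7675, 0.0238, 0.0603, 0.0376, -0.0538, 0.0492, 0.6671], 'left': [0.6394, 0.0482, 0.0848, 0.0324, -0.0243, 0.0225, 0.4617], 'right': [0.5689, 0.0482, 0.0944, 0.0315, -0.0231, 0.0245, 0.985]}
shift -3.300566015042132e-05 9.844995009535007e-06
centre [0.5582 0.2123 0.02  ]
scene_270 ((523.3726196289062, -151.14012145996094), (114.07373046875, 69.55622863769531), 87.7281723022461) 0.02399758761603138 [ 0.52303026 -0.15080106  0.04157113]
side_255 ((528.0283203125, -131.29925537109375), (71.38862609863281, 66.54773712158203), 84.62297058105469) 0.023363880819815996 [ 0.52479607 -0.15740404  0.04196723]
```

```bash
python3 - <<'E'
from h import *
f=np.load("w1.npz");P=cloud(f["d"],f["K"],float(f["k1"]),f["T"]).reshape(-1,3)
P=P[np.isfinite(P[:,2])&(P[:,2]<.3)]
y=np.radians(-18);c,s=np.cos(y),np.sin(y);L=np.c_[(P[:,:2]-[.5582,.2123])@np.array([[c,-s],[s,c]]),P[:,2]]
def q(n,m): a=L[m&(L[:,2]>.012)]; print(n,len(a), a.min(0).round(3) if len(a) else "",a.max(0).round(3) if len(a) else "")
q("near",(L[:,0]<-.068)&(L[:,0]>-.15)&(abs(L[:,1])<.05))
q("far",(L[:,0]>.07)&(L[:,0]<.14)&(abs(L[:,1])<.05))
q("right",(L[:,1]<-.1)&(L[:,1]>-.17)&(abs(L[:,0])<.06))
q("left",(L[:,1]>.1)&(L[:,1]<.17)&(abs(L[:,0])<.06))
print(robot.observe()["position"])
E
```

```text
near 0  
far 1100 [ 0.119 -0.05   0.012] [0.14  0.026 0.069]
right 0  
left 0  
[0.5223812  0.15090106 0.40046412]
```

>>> {"name": "step_arm", "arguments": {
  "targets": [
    {"hand": 1,"linear": [-0.1,0.195,-0.15],"turn": -0.186},
    {"hand": 1,"linear": [-0.1,0.195,-0.15],"turn": -0.186},
    {"hand": 1,"linear": [-0.1,0.195,-0.15],"turn": -0.186},
    {"hand": 1,"linear": [0,0,-0.27],"turn": 0},
    {"hand": 1,"linear": [0,0,-0.27],"turn": 0},
    {"hand": 1,"linear": [0,0,-0.27],"turn": 0},
    {"hand": 1,"linear": [0,0,-0.27],"turn": 0},
    {"hand": 1,"linear": [0,0,-0.27],"turn": 0},
    {"hand": 1,"linear": [0,0,-0.27],"turn": 0},
    {"hand": 1,"linear": [0,0,-0.25],"turn": 0},
    {"hand": 1,"linear": [0,0,-0.13],"turn": 0},
    {"hand": 1,"linear": [0,0,0],"turn": 0}
  ]
}}

```text
clock: 3.15
position: [0.4756, 0.2328, 0.0301]
tcp_rot: [0.812, 0.584, -0.003, -0.0]
contact_force: [-0.2, -1.0, 0.6]
opening: 0.0003
grasp_force: 0.0
```

```bash
cat > st.py <<'E'
from h import *
s=robot.observe();p=s["position"];M=R.from_quat(s["tcp_rot"]).as_matrix()
y=np.radians(-18);c,si=np.cos(y),np.sin(y);d=p[:2]-[.5582,.2123]
print(round(s["clock"],2),p.round(4),"local",(d@np.array([[c,-si],[si,c]])).round(4),"yaw_y",np.degrees(np.arctan2(M[1,1],M[0,1])).round(2),"tilt",M[2,:2].round(4),s["contact_force"].round(1),"open",round(s["opening"],4))
E
python3 st.py
```

```text
3.15 [0.4756 0.2328 0.0301] local [-0.0849 -0.006 ] yaw_y -18.56 tilt [-0.0047 -0.0041] [-0.2 -1.   0.6] open 0.0003
```

>>> {"name": "step_arm", "arguments": {
  "targets": [
    {"hand": 1,"linear": [0.057,-0.0185,0]},
    {"hand": 1,"linear": [0.0203,-0.0066,0.0193]},
    {"hand": 1,"linear": [0.0203,-0.0066,0.0193]},
    {"hand": 1,"linear": [0.0241,-0.0078,0.0147]},
    {"hand": 1,"linear": [0.0241,-0.0078,0.0147]},
    {"hand": 1,"linear": [0.026,-0.0084,0.0093]},
    {"hand": 1,"linear": [0.026,-0.0084,0.0093]},
    {"hand": 1,"linear": [0.0349,-0.0113,0.0033]},
    {"hand": 1,"linear": [0.0349,-0.0113,0.0033]},
    {"hand": 1,"linear": [0.0127,-0.0041,0]},
    {"hand": 1,"linear": [0,0,0]},
    {"hand": 1,"linear": [0,0,0]}
  ]
}}

```text
$.targets[0]: bad value
```

```bash
python3 st.py; python3 - <<'E'
from h import *
im,d,K,k1,T=grab("scene");im2=grab("side")[0]
a=cv2.resize(im[185:255,140:245],(500,333),interpolation=2);b=cv2.resize(im2[130:200,240:310],(300,300),interpolation=2)
o=np.zeros((333,800,3),np.uint8);o[:,:500]=a;o[:300,500:]=b;cv2.imwrite("pics/n1.png",o[:,:,::-1])
E
```

```text
3.15 [0.4756 0.2328 0.0301] local [-0.0849 -0.006 ] yaw_y -18.56 tilt [-0.0047 -0.0041] [-0.2 -1.   0.6] open 0.0003
```

View pics/n1.png

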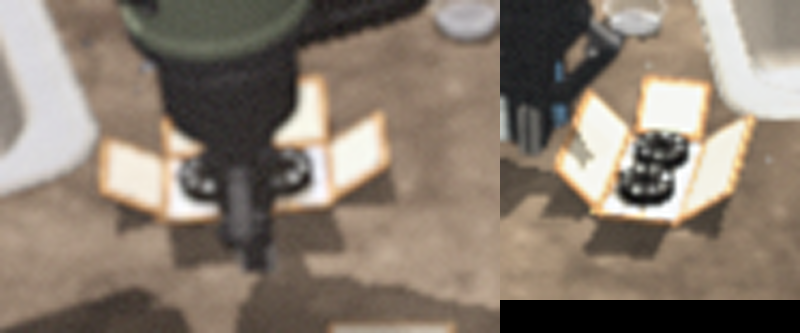

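The call was refused because "turn" is required in every row, so nothing moved. The picture shows the finger standing outside the near wall, as planned.

>>> {"name": "step_arm", "arguments": {
  "targets": [
    {"hand": 1,"linear": [0.057,-0.0185,0],"turn": 0},
    {"hand": 1,"linear": [0.0203,-0.0066,0.0193],"turn": 0},
    {"hand": 1,"linear": [0.0203,-0.0066,0.0193],"turn": 0},
    {"hand": 1,"linear": [0.0241,-0.0078,0.0147],"turn": 0},
    {"hand": 1,"linear": [0.0241,-0.0078,0.0147],"turn": 0},
    {"hand": 1,"linear": [0.026,-0.0084,0.0093],"turn": 0},
    {"hand": 1,"linear": [0.026,-0.0084,0.0093],"turn": 0},
    {"hand": 1,"linear": [0.0349,-0.0113,0.0033],"turn": 0},
    {"hand": 1,"linear": [0.0349,-0.0113,0.0033],"turn": 0},
    {"hand": 1,"linear": [0.0127,-0.0041,0],"turn": 0},
    {"hand": 1,"linear": [0,0,0],"turn": 0},
    {"hand": 1,"linear": [0,0,0],"turn": 0}
  ]
}}

```text
clock: 4.25
position: [0.5176, 0.2219, 0.0475]
tcp_rot: [0.811, 0.584, -0.001, -0.001]
contact_force: [-16.6, 4.0, 9.8]
opening: 0.0001
grasp_force: 8.6
```

```bash
python3 st.py; cat > walls.py <<'E'
from h import *
import sys
def run(n):
    im,d,K,k1,T=grab(n);P=cloud(d,K,k1,T).reshape(-1,3);c_=im.reshape(-1,3).astype(int)
    ok=np.isfinite(P[:,2])&(P[:,2]>.008)&(P[:,2]<.07)&((c_.max(1)>140)&(c_[:,0]-c_[:,2]>-15));P=P[ok]
    y=np.radians(-18);c,s=np.cos(y),np.sin(y);L=np.c_[(P[:,:2]-[.5582,.2123])@np.array([[c,-s],[s,c]]),P[:,2]]
    out={}
    for nm,ax,sg,h in(("far",0,1,28),("near",0,-1,28),("left",1,1,52),("right",1,-1,52)):
        r=sg*L[:,ax]*1000;x=L[:,1-ax]*1000;z=L[:,2]*1000
        m=(abs(x)<(42 if ax==0 else 19))&(r>h-10)&(r<h+50)&(z>14)&(z<58)
        if m.sum()<5: out[nm]=None;continue
        a=np.arctan2(z[m]-4,r[m]-h+1.5)
        out[nm]=(int(m.sum()),np.percentile(a,[25,50,75]).round(2).tolist(),z[m].max().round(0))
    print(n,out)
for n in sys.argv[1:]: run(n)
E
python3 walls.py side scene
```

```text
4.25 [0.5176 0.2219 0.0475] local [-0.0415 -0.0034] yaw_y -18.47 tilt [-0.0011 -0.0034] [-16.6   4.    9.8] open 0.0001
side {'far': (117, [0.76, 0.79, 0.84], np.float64(35.0)), 'near': (27, [1.56, 1.58, 1.6], np.float64(50.0)), 'left': (120, [0.67, 0.73, 0.82], np.float64(35.0)), 'right': (17, [0.6, 0.62, 0.64], np.float64(32.0))}
scene {'far': (154, [0.79, 0.84, 0.92], np.float64(37.0)), 'near': (19, [1.51, 1.52, 1.54], np.float64(51.0)), 'left': (100, [0.72, 0.74, 0.8], np.float64(36.0)), 'right': (87, [0.69, 0.73, 0.78], np.float64(33.0))}
```

>>> {"name": "step_arm", "arguments": {
  "targets": [
    {"hand": 1,"linear": [-0.095,0.031,0],"turn": 0},
    {"hand": 1,"linear": [-0.019,0.006,0.253],"turn": 0},
    {"hand": 1,"linear": [0.039,-0.203,0],"turn": 0},
    {"hand": 1,"linear": [0.039,-0.203,0],"turn": 0},
    {"hand": 1,"linear": [0.039,-0.203,0],"turn": 0},
    {"hand": 1,"linear": [0.039,-0.203,0],"turn": 0},
    {"hand": 1,"linear": [0,0,0],"turn": 0},
    {"hand": 1,"linear": [0,0,-0.2],"turn": 0},
    {"hand": 1,"linear": [0,0,-0.2],"turn": 0},
    {"hand": 1,"linear": [0,0,0],"turn": 0}
  ]
}}

```text
clock: 5.18
position: [0.524, 0.104, 0.0218]
tcp_rot: [0.812, 0.584, -0.003, -0.001]
contact_force: [-2.2, 0.1, -1.0]
opening: -0.0001
grasp_force: 0.0
```

```bash
python3 st.py; python3 walls.py scene
```

```text
5.18 [0.524  0.104  0.0218] local [ 0.0009 -0.1136] yaw_y -18.55 tilt [-0.0029 -0.0046] [-2.2  0.1 -1. ] open -0.0001
scene {'far': (298, [0.77, 0.83, 0.92], np.float64(37.0)), 'near': (39, [1.5, 1.52, 1.54], np.float64(52.0)), 'left': (97, [0.71, 0.75, 0.79], np.float64(35.0)), 'right': (83, [0.7, 0.73, 0.79], np.float64(34.0))}
```

>>> {"name": "step_arm", "arguments": {
  "targets": [
    {"hand": 1,"linear": [0.0103,0.0317,0.013],"turn": 0},
    {"hand": 1,"linear": [0.0103,0.0317,0.013],"turn": 0},
    {"hand": 1,"linear": [0.0053,0.0162,0.02],"turn": 0},
    {"hand": 1,"linear": [0.0053,0.0162,0.02],"turn": 0},
    {"hand": 1,"linear": [0.0066,0.0203,0.0193],"turn": 0},
    {"hand": 1,"linear": [0.0066,0.0203,0.0193],"turn": 0},
    {"hand": 1,"linear": [0.0077,0.0238,0.0147],"turn": 0},
    {"hand": 1,"linear": [0.0077,0.0238,0.0147],"turn": 0},
    {"hand": 1,"linear": [0.0084,0.026,0.009],"turn": 0},
    {"hand": 1,"linear": [0.0084,0.026,0.009],"turn": 0},
    {"hand": 1,"linear": [0.0113,0.0349,0.0033],"turn": 0},
    {"hand": 1,"linear": [0.0113,0.0349,0.0033],"turn": 0}
  ]
}}

```text
clock: 6.23
position: [0.5409, 0.1513, 0.0495]
tcp_rot: [0.812, 0.584, -0.0, -0.0]
contact_force: [0.2, -2.1, -0.4]
opening: -0.0001
grasp_force: 0.4
```

>>> {"name": "step_arm", "arguments": {
  "targets": [
    {"hand": 1,"linear": [0.0062,0.019,0],"turn": 0},
    {"hand": 1,"linear": [0,0,0],"turn": 0},
    {"hand": 1,"linear": [0,0,0],"turn": 0}
  ]
}}

```text
clock: 6.48
position: [0.5413, 0.1523, 0.0492]
tcp_rot: [0.812, 0.584, -0.001, 0.001]
contact_force: [-3.8, -9.9, 7.0]
opening: 0.0
grasp_force: 5.3
```

```bash
python3 st.py; python3 walls.py scene side
```

```text
6.48 [0.5413 0.1523 0.0492] local [ 0.0024 -0.0623] yaw_y -18.58 tilt [-0.0032 -0.0007] [-3.8 -9.9  7. ] open 0.0
scene {'far': (298, [0.78, 0.82, 0.91], np.float64(36.0)), 'near': (36, [1.5, 1.52, 1.54], np.float64(51.0)), 'left': (102, [0.7, 0.74, 0.79], np.float64(35.0)), 'right': (14, [1.54, 1.57, 1.6], np.float64(56.0))}
side {'far': (120, [0.77, 0.8, 0.84], np.float64(36.0)), 'near': (9, [1.55, 1.57, 1.58], np.float64(50.0)), 'left': (30, [0.64, 0.69, 0.76], np.float64(33.0)), 'right': None}
```

>>> {"name": "step_arm", "arguments": {
  "targets": [
    {"hand": 1,"linear": [-0.031,-0.095,0],"turn": 0},
    {"hand": 1,"linear": [0,0,0.253],"turn": 0},
    {"hand": 1,"linear": [0.168,0.081,0],"turn": 0},
    {"hand": 1,"linear": [0.168,0.081,0],"turn": 0},
    {"hand": 1,"linear": [0.168,0.081,0],"turn": 0},
    {"hand": 1,"linear": [0.168,0.081,0],"turn": 0},
    {"hand": 1,"linear": [0,0,0],"turn": 0},
    {"hand": 1,"linear": [0,0,-0.187],"turn": 0},
    {"hand": 1,"linear": [0,0,-0.187],"turn": 0},
    {"hand": 1,"linear": [0,0,0],"turn": 0}
  ]
}}

```text
clock: 7.42
position: [0.6351, 0.1865, 0.0265]
tcp_rot: [0.812, 0.584, -0.003, -0.001]
contact_force: [-0.4, -0.4, -0.2]
opening: -0.0
grasp_force: 0.0
```

```bash
python3 st.py; python3 walls.py side
```

```text
7.42 [0.6351 0.1865 0.0265] local [ 0.0812 -0.0008] yaw_y -18.52 tilt [-0.0038 -0.0051] [-0.4 -0.4 -0.2] open -0.0
side {'far': (113, [0.77, 0.8, 0.86], np.float64(53.0)), 'near': (27, [1.53, 1.56, 1.58], np.float64(49.0)), 'left': (117, [0.67, 0.75, 0.83], np.float64(34.0)), 'right': None}
```

>>> {"name": "step_arm", "arguments": {
  "targets": [
    {"hand": 1,"linear": [-0.0317,0.0103,0.02],"turn": 0},
    {"hand": 1,"linear": [-0.0203,0.0066,0.0193],"turn": 0},
    {"hand": 1,"linear": [-0.0203,0.0066,0.0193],"turn": 0},
    {"hand": 1,"linear": [-0.0241,0.0078,0.0147],"turn": 0},
    {"hand": 1,"linear": [-0.0241,0.0078,0.0147],"turn": 0},
    {"hand": 1,"linear": [-0.026,0.0084,0.0093],"turn": 0},
    {"hand": 1,"linear": [-0.026,0.0084,0.0093],"turn": 0},
    {"hand": 1,"linear": [-0.0349,0.0113,0.0033],"turn": 0},
    {"hand": 1,"linear": [-0.0349,0.0113,0.0033],"turn": 0},
    {"hand": 1,"linear": [-0.019,0.0062,0],"turn": 0},
    {"hand": 1,"linear": [0,0,0],"turn": 0},
    {"hand": 1,"linear": [0,0,0],"turn": 0}
  ]
}}

```text
clock: 8.47
position: [0.6033, 0.2, 0.053]
tcp_rot: [0.812, 0.583, 0.004, 0.003]
contact_force: [10.7, -10.6, 45.3]
opening: -0.0001
grasp_force: 25.4
```

```bash
python3 st.py; python3 walls.py side scene
```

```text
8.47 [0.6033 0.2    0.053 ] local [0.0467 0.0022] yaw_y -18.65 tilt [0.0035 0.0095] [ 10.7 -10.6  45.3] open -0.0001
side {'far': (18, [1.31, 1.36, 1.42], np.float64(56.0)), 'near': (24, [1.55, 1.56, 1.59], np.float64(51.0)), 'left': (114, [0.7, 0.77, 0.88], np.float64(32.0)), 'right': None}
scene {'far': (304, [1.32, 1.37, 1.44], np.float64(49.0)), 'near': (19, [1.51, 1.52, 1.55], np.float64(50.0)), 'left': (97, [0.7, 0.74, 0.78], np.float64(35.0)), 'right': (12, [1.58, 1.6, 1.61], np.float64(51.0))}
```

```bash
python3 - <<'E'
from h import *
im,d,K,k1,T=grab("scene");im2=grab("side")[0]
a=cv2.resize(im[175:255,140:245],(500,380),interpolation=2);b=cv2.resize(im2[130:200,240:310],(300,300),interpolation=2)
o=np.zeros((380,800,3),np.uint8);o[:,:500]=a;o[:300,500:]=b;cv2.imwrite("pics/n2.png",o[:,:,::-1])
E
```

```text
(no output)
```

View pics/n2.png

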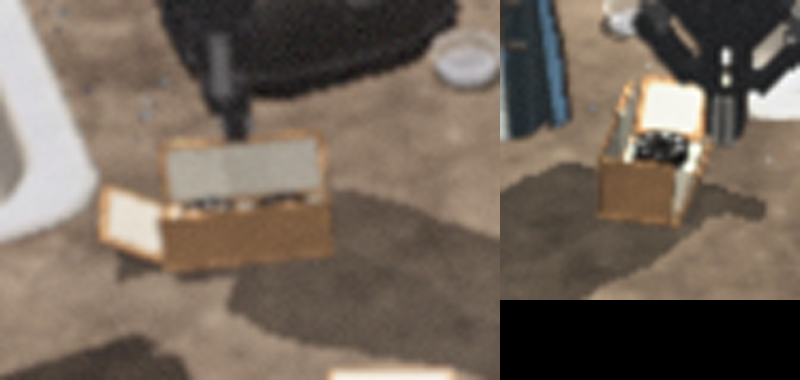

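The far wall is at about 1.37 rad. The force reads 45 N upward, so its edge is probably sitting on the taper of the fingertip. I'll back off, lower the tip and push again.

>>> {"name": "step_arm", "arguments": {
  "targets": [
    {"hand": 1,"linear": [0.038,-0.0124,0.053],"turn": 0},
    {"hand": 1,"linear": [0.0507,-0.0165,0],"turn": 0},
    {"hand": 1,"linear": [0,0,0],"turn": 0},
    {"hand": 1,"linear": [0,0,-0.053],"turn": 0},
    {"hand": 1,"linear": [0,0,0],"turn": 0}
  ]
}}

```text
clock: 9.08
position: [0.6107, 0.1962, 0.0466]
tcp_rot: [0.812, 0.584, -0.001, -0.0]
contact_force: [-0.7, -0.5, -0.9]
opening: 0.0002
grasp_force: 0.0
```

```bash
python3 st.py; python3 walls.py side scene
```

```text
9.08 [0.6107 0.1962 0.0466] local [0.0549 0.0009] yaw_y -18.53 tilt [-0.0012 -0.0019] [-0.7 -0.5 -0.9] open 0.0002
side {'far': (14, [1.32, 1.38, 1.5], np.float64(49.0)), 'near': (21, [1.52, 1.54, 1.57], np.float64(49.0)), 'left': (102, [0.68, 0.77, 0.85], np.float64(35.0)), 'right': None}
scene {'far': (309, [1.34, 1.37, 1.44], np.float64(49.0)), 'near': (17, [1.51, 1.52, 1.54], np.float64(50.0)), 'left': (99, [0.71, 0.74, 0.79], np.float64(35.0)), 'right': (11, [1.59, 1.6, 1.61], np.float64(51.0))}
```

>>> {"name": "step_arm", "arguments": {
  "targets": [
    {"hand": 1,"linear": [0,0,-0.035],"turn": 0},
    {"hand": 1,"linear": [-0.0228,0.0074,0],"turn": 0},
    {"hand": 1,"linear": [-0.0228,0.0074,0],"turn": 0},
    {"hand": 1,"linear": [-0.0228,0.0074,0],"turn": 0},
    {"hand": 1,"linear": [-0.0228,0.0074,0],"turn": 0},
    {"hand": 1,"linear": [0,0,0],"turn": 0}
  ]
}}

```text
clock: 9.68
position: [0.5976, 0.2011, 0.0433]
tcp_rot: [0.812, 0.584, -0.0, 0.0]
contact_force: [-0.7, -0.1, 0.6]
opening: 0.0004
grasp_force: 0.0
```

```bash
python3 st.py; python3 walls.py side scene
```

```text
9.68 [0.5976 0.2011 0.0433] local [0.0409 0.0015] yaw_y -18.5 tilt [-0.0001 -0.0001] [-0.7 -0.1  0.6] open 0.0004
side {'far': (6, [1.59, 1.6, 1.61], np.float64(55.0)), 'near': (24, [1.54, 1.57, 1.58], np.float64(52.0)), 'left': (67, [0.72, 0.8, 0.88], np.float64(31.0)), 'right': None}
scene {'far': (152, [1.63, 1.67, 1.73], np.float64(51.0)), 'near': (17, [1.5, 1.52, 1.53], np.float64(50.0)), 'left': (98, [0.7, 0.74, 0.8], np.float64(34.0)), 'right': (10, [1.59, 1.6, 1.61], np.float64(51.0))}
```

>>> {"name": "step_arm", "arguments": {
  "targets": [
    {"hand": 1,"linear": [-0.0127,0.0041,0],"turn": 0},
    {"hand": 1,"linear": [0,0,0],"turn": 0}
  ]
}}

```text
clock: 9.95
position: [0.5972, 0.2011, 0.0433]
tcp_rot: [0.812, 0.584, 0.001, 0.0]
contact_force: [4.4, -1.4, -2.2]
opening: -0.0003
grasp_force: 2.1
```

>>> {"name": "step_arm", "arguments": {
  "targets": [
    {"hand": 1,"linear": [0.108,-0.035,0],"turn": 0},
    {"hand": 1,"linear": [0,0,0.253],"turn": 0},
    {"hand": 1,"linear": [0,0,0],"turn": 0}
  ]
}}

```text
clock: 10.2
position: [0.6147, 0.1969, 0.0853]
tcp_rot: [0.812, 0.584, 0.002, 0.0]
contact_force: [0.3, 0.8, 0.7]
opening: -0.0001
grasp_force: 0.0
```

```bash
python3 st.py; python3 walls.py side scene
```

```text
10.2 [0.6147 0.1969 0.0853] local [0.0585 0.0028] yaw_y -18.6 tilt [0.0033 0.0033] [0.3 0.8 0.7] open -0.0001
side {'far': (17, [1.57, 1.59, 1.6], np.float64(50.0)), 'near': (26, [1.54, 1.55, 1.58], np.float64(51.0)), 'left': (116, [0.68, 0.75, 0.85], np.float64(34.0)), 'right': None}
scene {'far': (193, [1.63, 1.67, 1.72], np.float64(51.0)), 'near': (19, [1.51, 1.53, 1.55], np.float64(50.0)), 'left': (99, [0.71, 0.73, 0.78], np.float64(35.0)), 'right': (8, [1.59, 1.6, 1.6], np.float64(50.0))}
```

>>> {"name": "step_arm", "arguments": {
  "targets": [
    {"hand": 1,"linear": [-0.037,0.201,0],"turn": 0},
    {"hand": 1,"linear": [-0.037,0.201,0],"turn": 0},
    {"hand": 1,"linear": [-0.037,0.201,0],"turn": 0},
    {"hand": 1,"linear": [-0.037,0.201,0],"turn": 0},
    {"hand": 1,"linear": [0,0,0],"turn": 0},
    {"hand": 1,"linear": [0,0,-0.187],"turn": 0},
    {"hand": 1,"linear": [0,0,-0.187],"turn": 0},
    {"hand": 1,"linear": [0,0,0],"turn": 0}
  ]
}}

```text
clock: 10.97
position: [0.5877, 0.3151, 0.0198]
tcp_rot: [0.812, 0.584, -0.003, -0.0]
contact_force: [-0.3, -1.6, -1.4]
opening: -0.0002
grasp_force: 0.0
```

```bash
python3 st.py; python3 walls.py side
```

```text
10.97 [0.5877 0.3151 0.0198] local [-0.0037  0.1069] yaw_y -18.49 tilt [-0.0053 -0.0043] [-0.3 -1.6 -1.4] open -0.0002
side {'far': (28, [1.57, 1.58, 1.6], np.float64(50.0)), 'near': (32, [1.55, 1.58, 1.59], np.float64(51.0)), 'left': (113, [0.68, 0.74, 0.83], np.float64(35.0)), 'right': (8, [1.56, 1.6, 1.63], np.float64(49.0))}
```

>>> {"name": "step_arm", "arguments": {
  "targets": [
    {"hand": 1,"linear": [-0.0062,-0.019,0.023],"turn": 0},
    {"hand": 1,"linear": [-0.0062,-0.019,0.023],"turn": 0},
    {"hand": 1,"linear": [-0.0053,-0.0162,0.018],"turn": 0},
    {"hand": 1,"linear": [-0.0053,-0.0162,0.018],"turn": 0},
    {"hand": 1,"linear": [-0.0066,-0.0203,0.0193],"turn": 0},
    {"hand": 1,"linear": [-0.0066,-0.0203,0.0193],"turn": 0},
    {"hand": 1,"linear": [-0.0077,-0.0238,0.0147],"turn": 0},
    {"hand": 1,"linear": [-0.0077,-0.0238,0.0147],"turn": 0},
    {"hand": 1,"linear": [-0.0084,-0.026,0.009],"turn": 0},
    {"hand": 1,"linear": [-0.0084,-0.026,0.009],"turn": 0},
    {"hand": 1,"linear": [-0.0113,-0.0349,0],"turn": 0},
    {"hand": 1,"linear": [-0.0113,-0.0349,0],"turn": 0}
  ]
}}

```text
clock: 12.02
position: [0.5764, 0.2739, 0.0499]
tcp_rot: [0.812, 0.584, -0.0, 0.0]
contact_force: [0.7, 0.7, 1.0]
opening: 0.0003
grasp_force: 0.4
```

>>> {"name": "step_arm", "arguments": {
  "targets": [
    {"hand": 1,"linear": [-0.0041,-0.0127,0],"turn": 0},
    {"hand": 1,"linear": [0,0,0],"turn": 0}
  ]
}}

```text
clock: 12.18
position: [0.576, 0.2727, 0.05]
tcp_rot: [0.812, 0.584, 0.0, -0.0]
contact_force: [1.9, 4.1, -1.7]
opening: 0.0001
grasp_force: 1.7
```

```bash
python3 st.py; python3 walls.py side scene
```

```text
12.18 [0.576  0.2727 0.05  ] local [-0.0017  0.063 ] yaw_y -18.55 tilt [ 0.001  -0.0002] [ 1.9  4.1 -1.7] open 0.0001
side {'far': (30, [1.57, 1.58, 1.6], np.float64(52.0)), 'near': (18, [1.53, 1.55, 1.58], np.float64(50.0)), 'left': (41, [1.56, 1.65, 1.67], np.float64(51.0)), 'right': (9, [1.52, 1.56, 1.61], np.float64(51.0))}
scene {'far': (238, [1.64, 1.68, 1.73], np.float64(51.0)), 'near': (16, [1.51, 1.52, 1.55], np.float64(51.0)), 'left': None, 'right': (11, [1.58, 1.59, 1.6], np.float64(50.0))}
```

>>> {"name": "step_arm", "arguments": {
  "targets": [
    {"hand": 1,"linear": [0.031,0.095,0],"turn": 0},
    {"hand": 1,"linear": [0,0,0.26],"turn": 0},
    {"hand": 1,"linear": [0,0,0.26],"turn": 0},
    {"hand": 1,"linear": [0,0,0.26],"turn": 0},
    {"hand": 0,"linear": [0,0,0.26],"turn": 0},
    {"hand": -1,"linear": [0,0,0.26],"turn": 0},
    {"hand": -1,"linear": [-0.03,-0.26,0],"turn": 0.13},
    {"hand": -1,"linear": [-0.03,-0.26,0],"turn": 0.13},
    {"hand": -1,"linear": [-0.03,-0.26,0],"turn": 0.13},
    {"hand": -1,"linear": [-0.03,-0.26,0],"turn": 0.13},
    {"hand": -1,"linear": [-0.03,-0.26,0],"turn": 0},
    {"hand": -1,"linear": [-0.03,-0.26,0],"turn": 0}
  ]
}}

```text
clock: 13.28
position: [0.5528, 0.0506, 0.2449]
tcp_rot: [0.725, 0.689, -0.001, -0.0]
contact_force: [1.4, -0.3, 0.3]
opening: 0.0856
grasp_force: 0.0
```

>>> {"name": "step_arm", "arguments": {
  "targets": [
    {"hand": -1,"linear": [-0.03,-0.26,0],"turn": 0},
    {"hand": -1,"linear": [-0.03,-0.26,0],"turn": 0},
    {"hand": -1,"linear": [-0.03,-0.26,0],"turn": 0},
    {"hand": -1,"linear": [-0.03,-0.26,0],"turn": 0},
    {"hand": -1,"linear": [-0.03,-0.26,0],"turn": 0},
    {"hand": -1,"linear": [-0.03,-0.26,0],"turn": 0},
    {"hand": -1,"linear": [-0.03,-0.26,0],"turn": 0},
    {"hand": -1,"linear": [0,0,0],"turn": 0},
    {"hand": -1,"linear": [0,0,0],"turn": 0}
  ]
}}

```text
clock: 14.03
position: [0.5211, -0.2224, 0.2446]
tcp_rot: [0.727, 0.687, -0.001, -0.0]
contact_force: [0.0, 1.2, 0.5]
opening: 0.0856
grasp_force: 0.0
```

```bash
python3 st.py; python3 walls.py scene side; python3 - <<'E'
from h import *
im,d,K,k1,T=grab("wrist"); np.savez("w2",im=im,d=d,K=K,k1=k1,T=T);cv2.imwrite("pics/w2.png",im[:,:,::-1])
E
```

```text
14.03 [ 0.5211 -0.2224  0.2446] local [ 0.0991 -0.4249] yaw_y -3.19 tilt [-0.0003 -0.0015] [0.  1.2 0.5] open 0.0856
scene {'far': (229, [1.64, 1.68, 1.73], np.float64(50.0)), 'near': (40, [1.5, 1.51, 1.53], np.float64(51.0)), 'left': (20, [1.54, 1.59, 1.6], np.float64(51.0)), 'right': (12, [1.57, 1.59, 1.6], np.float64(51.0))}
side {'far': (5, [1.57, 1.57, 1.58], np.float64(49.0)), 'near': None, 'left': None, 'right': (7, [1.47, 1.57, 1.59], np.float64(50.0))}
```

View pics/w2.png

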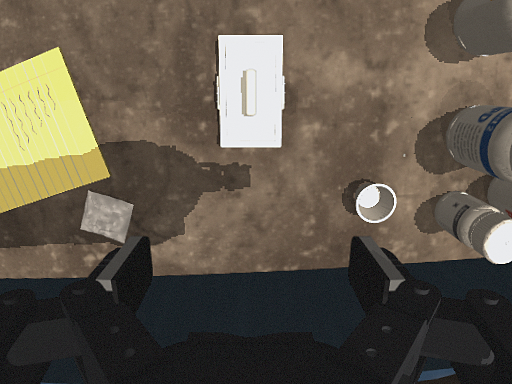

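The wrist view shows the top plate spanning (218,35) to (283,147). The ears are at the sides near row 92, and the handle is at (249,92).

```bash
cat > lid.py <<'E'
from h import *
import sys
def lid(f,ztop,roi):
    K,k1,T=f["K"],float(f["k1"]),f["T"];im=f["im"];P=cloud(f["d"],K,k1,T)
    m=np.zeros(im.shape[:2],np.uint8);x0,y0,x1,y1=roi;m[y0:y1,x0:x1]=(im[y0:y1,x0:x1].min(2)>135)
    m&=(np.abs(P[...,2]-ztop)<.006).astype(np.uint8)
    n,l,st,_=cv2.connectedComponentsWithStats(m);i=1+st[1:,4].argmax();q=cv2.morphologyEx((l==i).astype(np.uint8),cv2.MORPH_OPEN,np.ones((21,21)))
    c=cv2.findContours(q,0,2)[0];c=max(c,key=cv2.contourArea)[:,0]
    w=plane(c,ztop,K,k1,T)[:,:2]*1000;r=cv2.minAreaRect(w.astype(np.float32));print("top rect",r,"z",np.nanmedian(P[q>0][:,2]))
    h=P[(P[...,2]>ztop+.012)&(P[...,2]<ztop+.03)&(cv2.boundingRect(c)[0]<np.arange(im.shape[1])[None,:])&(m[...]*0+1>0)]
    h=h[np.abs(h[:,:2]*1000-r[0]).max(1)<40];print("handle",h.mean(0).round(4),len(h),cv2.minAreaRect((h[:,:2]*1000).astype(np.float32)))
if __name__=="__main__": lid(np.load("w2.npz"),.023,(190,10,310,170))
E
python3 lid.py
```

```text
top rect ((535.8785400390625, -188.88038635253906), (26.80746841430664, 30.29230308532715), 87.1240463256836) z 0.02299011904421297
handle [ 0.5267 -0.1623  0.0424] 230 ((526.7232666015625, -162.65525817871094), (26.870838165283203, 6.878981590270996), 87.03176879882812)
```

```bash
sed -i 's/q=cv2.morphologyEx((l==i).astype(np.uint8),cv2.MORPH_OPEN,np.ones((21,21)))/q=(l==i).astype(np.uint8);q=cv2.morphologyEx(q,cv2.MORPH_OPEN,np.ones((5,5)))/; s/np.abs(P\[...,2\]-ztop)<.006/(P[...,2]>ztop-.004)\&(P[...,2]<ztop+.028)/' lid.py; python3 lid.py
```

```text
top rect ((526.0891723632812, -154.08181762695312), (110.0519027709961, 64.32250213623047), 87.06736755371094) z 0.022956738361768703
handle [ 0.5262 -0.1538  0.0421] 464 ((526.5662231445312, -154.299072265625), (43.536808013916016, 9.592179298400879), 86.97695922851562)
```

```bash
python3 - <<'E'
from h import *
print("nose",robot.nose_length)
for n,p0 in(("w2",[.5211,-.2224,.2446]),("w1",[.5224,.1509,.4005])):
    f=np.load(n+".npz");P=cloud(f["d"],f["K"],float(f["k1"]),f["T"]);d=(P-p0).reshape(-1,3)
    m=(np.abs(d[:,1])<.02)&(np.abs(d[:,0])<.07)&(np.abs(d[:,2])<.06)
    a=d[m];print(n,len(a),np.percentile(a,[0,1,5,50],axis=0).round(4).tolist(),a.max(0))
E
```

```text
nose 0.014
w2 19397 [[-0.07, -0.0137, -0.0018], [-0.0674, -0.0104, 0.0022], [-0.0638, -0.0075, 0.0091], [-0.0046, 0.0088, 0.0505]] [0.06998762 0.01998086 0.05999808]
w1 22145 [[-0.0519, -0.0097, -0.0113], [-0.0451, -0.0064, -0.0047], [-0.037, -0.005, 0.0086], [0.0009, 0.0132, 0.0443]] [0.0541133  0.01999992 0.05999905]
```

>>> {"name": "step_arm", "arguments": {
  "targets": [
    {"hand": -1,"linear": [0.017,0.228,-0.1],"turn": 0},
    {"hand": -1,"linear": [0.017,0.228,-0.1],"turn": 0},
    {"hand": -1,"linear": [0,0,-0.26],"turn": 0},
    {"hand": -1,"linear": [0,0,-0.26],"turn": 0},
    {"hand": -1,"linear": [0,0,-0.26],"turn": 0},
    {"hand": -1,"linear": [0,0,-0.26],"turn": 0},
    {"hand": -1,"linear": [0,0,-0.1],"turn": 0},
    {"hand": -1,"linear": [0,0,0],"turn": 0},
    {"hand": -1,"linear": [0,0,0],"turn": 0}
  ]
}}

```text
clock: 14.93
position: [0.5275, -0.1503, 0.0442]
tcp_rot: [0.724, 0.689, -0.0, -0.001]
contact_force: [0.0, -0.7, 0.7]
opening: 0.0851
grasp_force: 0.0
```

```bash
python3 st.py
```

```text
14.93 [ 0.5275 -0.1503  0.0442] local [ 0.0828 -0.3543] yaw_y -2.83 tilt [ 0.0006 -0.0009] [ 0.  -0.7  0.7] open 0.0851
```

>>> {"name": "step_arm", "arguments": {
  "targets": [
    {"hand": -1,"linear": [-0.003,-0.008,-0.076],"turn": 0},
    {"hand": -1,"linear": [-0.003,-0.008,-0.076],"turn": 0},
    {"hand": -1,"linear": [-0.003,-0.008,-0.076],"turn": 0},
    {"hand": -1,"linear": [0,0,0],"turn": 0},
    {"hand": -1,"linear": [0,0,0],"turn": 0}
  ]
}}

```text
clock: 15.35
position: [0.5258, -0.1552, 0.0096]
tcp_rot: [0.725, 0.689, -0.0, -0.0]
contact_force: [-0.2, 0.2, 0.3]
opening: 0.0855
grasp_force: 0.0
```

>>> {"name": "step_arm", "arguments": {
  "targets": [
    {"hand": -0.4,"linear": [0,0,0],"turn": 0},
    {"hand": -0.4,"linear": [0,0,0],"turn": 0},
    {"hand": 0.2,"linear": [0,0,0],"turn": 0},
    {"hand": 0.2,"linear": [0,0,0],"turn": 0},
    {"hand": 0.2,"linear": [0,0,0],"turn": 0},
    {"hand": 0.2,"linear": [0,0,0],"turn": 0}
  ],
  "squeeze": 30
}}

```text
clock: 15.85
position: [0.5263, -0.1552, 0.0106]
tcp_rot: [0.725, 0.689, 0.0, 0.0]
contact_force: [-2.2, 0.7, 6.6]
opening: 0.0682
grasp_force: 33.5
```

```bash
python3 st.py
```

```text
15.85 [ 0.5263 -0.1552  0.0106] local [ 0.0832 -0.3594] yaw_y -2.94 tilt [-0.0002  0.0007] [-2.2  0.7  6.6] open 0.0682
```

>>> {"name": "step_arm", "arguments": {
  "targets": [
    {"hand": 0.2,"linear": [0,0,0.04],"turn": 0},
    {"hand": 0.2,"linear": [0,0,0.1],"turn": 0},
    {"hand": 0.2,"linear": [0,0,0.17],"turn": 0},
    {"hand": 0.2,"linear": [0,0,0.17],"turn": 0},
    {"hand": 0.2,"linear": [0,0,0.17],"turn": 0},
    {"hand": 0.2,"linear": [0,0,0.17],"turn": 0},
    {"hand": 0.2,"linear": [0,0,0.17],"turn": 0},
    {"hand": 0.2,"linear": [0,0,0.17],"turn": 0},
    {"hand": 0.2,"linear": [0,0,0.13],"turn": 0},
    {"hand": 0.2,"linear": [0,0,0.06],"turn": 0}
  ]
}}

```text
clock: 16.68
position: [0.5267, -0.1553, 0.2154]
tcp_rot: [0.725, 0.689, 0.001, 0.001]
contact_force: [0.1, -0.0, -1.3]
opening: 0.068
grasp_force: 35.2
```

>>> {"name": "step_arm", "arguments": {
  "targets": [
    {"hand": 0.2,"linear": [0.002,0.08,0],"turn": -0.04},
    {"hand": 0.2,"linear": [0.007,0.16,0],"turn": -0.06},
    {"hand": 0.2,"linear": [0.007,0.19,0],"turn": -0.08},
    {"hand": 0.2,"linear": [0.007,0.19,0],"turn": -0.08},
    {"hand": 0.2,"linear": [0.007,0.19,0],"turn": -0.08},
    {"hand": 0.2,"linear": [0.007,0.19,0],"turn": -0.07},
    {"hand": 0.2,"linear": [0.007,0.19,0],"turn": -0.06},
    {"hand": 0.2,"linear": [0.007,0.19,0],"turn": -0.04},
    {"hand": 0.2,"linear": [0.007,0.16,0],"turn": 0},
    {"hand": 0.2,"linear": [0.002,0.08,0],"turn": 0},
    {"hand": 0.2,"linear": [0,0,0],"turn": 0},
    {"hand": 0.2,"linear": [0,0,0],"turn": 0}
  ]
}}

```text
clock: 17.68
position: [0.5348, 0.0876, 0.2121]
tcp_rot: [0.81, 0.586, -0.0, -0.0]
contact_force: [-0.1, -0.7, -1.9]
opening: 0.0683
grasp_force: 35.2
```

```bash
python3 st.py; python3 - <<'E'
from h import *
im,d,K,k1,T=grab("wrist"); np.savez("w3",im=im,d=d,K=K,k1=k1,T=T);cv2.imwrite("pics/w3.png",im[:,:,::-1])
E
```

```text
17.68 [0.5348 0.0876 0.2121] local [ 0.0163 -0.1259] yaw_y -18.19 tilt [-0.0006 -0.0005] [-0.1 -0.7 -1.9] open 0.0683
```

View pics/w3.png

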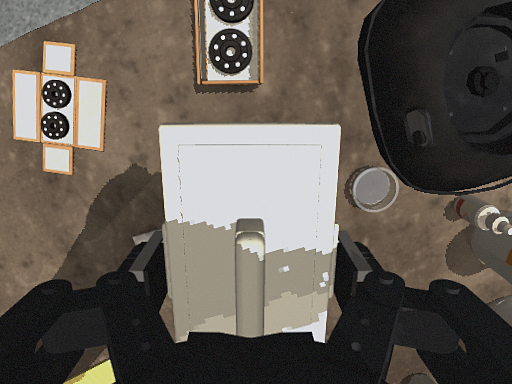

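The wrist view shows the lids held nested, with the top plate's front edge at row 125, columns 160 to 340. The box stands upright ahead at columns 193 to 264, with its near edge at row 84. I'll compare the two directions and positions.

```bash
python3 - <<'E'
from h import *
f=np.load("w3.npz");K,k1,T=f["K"],float(f["k1"]),f["T"];P=cloud(f["d"],K,k1,T);im=f["im"].astype(int)
y=np.radians(-18.19);c,s=np.cos(y),np.sin(y);Rm=np.array([[c,-s],[s,c]])
q=P[:95,185:275].reshape(-1,3);q=q[(q[:,2]>.040)&(q[:,2]<.06)]
L=(q[:,:2]-[.5582,.2123])@Rm
print("top edge z",np.median(q[:,2]),len(q))
for nm,m,ax in(("near",(L[:,0]<-.015)&(L[:,1]>-.045),0),("far",(L[:,0]>.015)&(L[:,1]>-.045),0),("right",(L[:,1]<-.045)&(abs(L[:,0])<.022),1)):
    a=L[m]*1000; 
    if len(a)>10:
        k=np.polyfit(a[:,1-ax],a[:,ax],1);print(nm,len(a),"mean",a[:,ax].mean().round(2),np.percentile(a[:,ax],[5,95]).round(1),"slope deg",np.degrees(k[0]).round(2),"span",np.percentile(a[:,1-ax],[2,98]).round(1))
# lid
L=(P[...,:2]-[.5348,.0876])@Rm*1000;z=P[...,2];rows,cols=np.nonzero((z>.215)&(z<.235)&(im.min(2)>120));
a=L[rows,cols];print("lid z",np.median(z[rows,cols]))
for lo in(20,30,40,50):
    b=a[(a[:,1]>lo)&(a[:,1]<lo+6)];print(lo,np.percentile(b[:,0],[1,99]).round(1))
print("front edge", [np.percentile(a[(a[:,0]>x)&(a[:,0]<x+8),1],99).round(1) for x in(-26,-10,5,18)])
E
```

```text
top edge z 0.04698219489177896 995
near 382 mean -26.17 [-28.  -24.7] slope deg -0.26 span [-44.   12.7]
far 304 mean 25.8 [24.5 27.2] slope deg -0.58 span [-43.5  12.3]
right 215 mean -51.18 [-52.5 -49.9] slope deg 0.26 span [-20.7  20.6]
lid z 0.22439042207951418
20 [-30.4  31.5]
30 [-30.6  31.5]
40 [-30.7  31.3]
50 [-30.6  31.3]
front edge [np.float64(55.5), np.float64(55.8), np.float64(55.8), np.float64(55.8)]
```

>>> {"name": "step_arm", "arguments": {
  "targets": [
    {"hand": 0.2,"linear": [0.0155,0.083,0],"turn": 0.01},
    {"hand": 0.2,"linear": [0.031,0.166,0],"turn": 0},
    {"hand": 0.2,"linear": [0.031,0.166,0],"turn": 0},
    {"hand": 0.2,"linear": [0.031,0.166,0],"turn": 0},
    {"hand": 0.2,"linear": [0.031,0.166,0],"turn": 0},
    {"hand": 0.2,"linear": [0.0155,0.083,0],"turn": 0},
    {"hand": 0.2,"linear": [0,0,-0.1],"turn": 0},
    {"hand": 0.2,"linear": [0,0,-0.2],"turn": 0},
    {"hand": 0.2,"linear": [0,0,-0.2],"turn": 0},
    {"hand": 0.2,"linear": [0,0,-0.2],"turn": 0},
    {"hand": 0.2,"linear": [0,0,-0.15],"turn": 0},
    {"hand": 0.2,"linear": [0,0,0],"turn": 0}
  ]
}}

```text
clock: 18.73
position: [0.5566, 0.2102, 0.0808]
tcp_rot: [0.809, 0.588, -0.003, -0.001]
contact_force: [-1.8, -0.4, -1.9]
opening: 0.0685
grasp_force: 35.3
```

```bash
python3 st.py
```

```text
18.73 [0.5566 0.2102 0.0808] local [-0.0009 -0.0025] yaw_y -17.99 tilt [-0.0043 -0.0044] [-1.8 -0.4 -1.9] open 0.0685
```

>>> {"name": "step_arm", "arguments": {
  "targets": [
    {"hand": 0.2,"linear": [0.005,0.007,-0.05],"turn": 0},
    {"hand": 0.2,"linear": [0.005,0.007,-0.05],"turn": 0},
    {"hand": 0.2,"linear": [0,0,0],"turn": 0},
    {"hand": 0.2,"linear": [0,0,0],"turn": 0},
    {"hand": 0.2,"linear": [0,0,0],"turn": 0}
  ]
}}

```text
clock: 19.15
position: [0.5602, 0.2145, 0.0708]
tcp_rot: [0.809, 0.588, 0.001, 0.0]
contact_force: [-1.4, 0.6, -1.1]
opening: 0.0686
grasp_force: 35.3
```

```bash
python3 st.py
```

```text
19.15 [0.5602 0.2145 0.0708] local [0.0013 0.0027] yaw_y -17.95 tilt [0.0007 0.001 ] [-1.4  0.6 -1.1] open 0.0686
```

>>> {"name": "step_arm", "arguments": {
  "targets": [
    {"hand": 0.2,"linear": [0,0,0],"turn": 0},
    {"hand": 0.2,"linear": [-0.007,-0.007,0],"turn": 0},
    {"hand": 0.2,"linear": [-0.006,-0.007,0],"turn": 0},
    {"hand": 0.2,"linear": [0,0,0],"turn": 0},
    {"hand": 0.2,"linear": [0,0,0],"turn": 0},
    {"hand": 0.2,"linear": [0,0,0],"turn": 0}
  ]
}}

```text
clock: 19.65
position: [0.5579, 0.2123, 0.07]
tcp_rot: [0.809, 0.588, 0.0, -0.0]
contact_force: [-0.1, 0.1, -2.2]
opening: 0.068
grasp_force: 35.3
```

```bash
python3 st.py
```

```text
19.65 [0.5579 0.2123 0.07  ] local [-0.0003 -0.0001] yaw_y -17.95 tilt [0.0001 0.    ] [-0.1  0.1 -2.2] open 0.068
```

>>> {"name": "step_arm", "arguments": {
  "targets": [
    {"hand": 0.2,"linear": [0,0,-0.02],"turn": 0},
    {"hand": 0.2,"linear": [0,0,-0.02],"turn": 0},
    {"hand": 0.2,"linear": [0,0,-0.02],"turn": 0},
    {"hand": 0.2,"linear": [0,0,-0.02],"turn": 0},
    {"hand": 0.2,"linear": [0,0,-0.02],"turn": 0},
    {"hand": 0.2,"linear": [0,0,-0.02],"turn": 0},
    {"hand": 0.2,"linear": [0,0,-0.01],"turn": 0},
    {"hand": 0.2,"linear": [0,0,0],"turn": 0},
    {"hand": 0.2,"linear": [0,0,0],"turn": 0}
  ]
}}

```text
clock: 20.4
position: [0.5578, 0.2123, 0.0504]
tcp_rot: [0.809, 0.588, -0.0, -0.0]
contact_force: [-0.4, 0.4, -2.1]
opening: 0.0682
grasp_force: 35.3
```

```bash
python3 st.py
```

```text
20.4 [0.5578 0.2123 0.0504] local [-0.0004 -0.0001] yaw_y -17.94 tilt [-0.     -0.0001] [-0.4  0.4 -2.1] open 0.0682
```

Plug is entering without contact. Lowering the last few millimetres.

>>> {"name": "step_arm", "arguments": {
  "targets": [
    {"hand": 0.2,"linear": [0,0,-0.007],"turn": 0},
    {"hand": 0.2,"linear": [0,0,-0.007],"turn": 0},
    {"hand": 0.2,"linear": [0,0,0],"turn": 0},
    {"hand": 0.2,"linear": [0,0,0],"turn": 0}
  ]
}}

```text
clock: 20.73
position: [0.5579, 0.2123, 0.0486]
tcp_rot: [0.809, 0.588, 0.0, 0.0]
contact_force: [-0.5, -1.1, 3.8]
opening: 0.0684
grasp_force: 35.9
```

```bash
python3 st.py
```

```text
20.73 [0.5579 0.2123 0.0486] local [-0.0003 -0.    ] yaw_y -17.95 tilt [0.0002 0.0003] [-0.5 -1.1  3.8] open 0.0684
```

>>> {"name": "step_arm", "arguments": {
  "targets": [
    {"hand": 0,"linear": [0,0,0],"turn": 0},
    {"hand": -0.75,"linear": [0,0,0],"turn": 0},
    {"hand": -1,"linear": [0,0,0],"turn": 0},
    {"hand": -1,"linear": [0,0,0],"turn": 0},
    {"hand": -1,"linear": [0,0,0],"turn": 0},
    {"hand": -1,"linear": [0,0,0.07],"turn": 0},
    {"hand": -1,"linear": [0,0,0.14],"turn": 0},
    {"hand": -1,"linear": [0,0,0.2],"turn": 0},
    {"hand": -1,"linear": [0,0,0.2],"turn": 0},
    {"hand": -1,"linear": [-0.06,-0.18,0.1],"turn": 0},
    {"hand": -1,"linear": [-0.06,-0.18,0.06],"turn": 0},
    {"hand": -1,"linear": [0,0,0],"turn": 0}
  ]
}}

```text
clock: 21.73
position: [0.5397, 0.1535, 0.1662]
tcp_rot: [0.81, 0.587, -0.0, 0.002]
contact_force: [0.5, -0.3, 0.5]
opening: 0.0853
grasp_force: 0.0
```

>>> {"name": "step_arm", "arguments": {
  "targets": [
    {"hand": -1,"linear": [0,0,0],"turn": 0},
    {"hand": -1,"linear": [0,0,0],"turn": 0}
  ]
}}

```text
clock: 21.9
position: [0.54, 0.1586, 0.1644]
tcp_rot: [0.809, 0.588, 0.0, 0.0]
contact_force: [-0.6, -0.4, -0.4]
opening: 0.0851
grasp_force: 0.0
```

```bash
python3 st.py; python3 - <<'E'
from h import *
im,d,K,k1,T=grab("wrist"); np.savez("w4",im=im,d=d,K=K,k1=k1,T=T);cv2.imwrite("pics/w4.png",im[:,:,::-1])
E
python3 -c "
from lid import *
f=np.load('w4.npz');lid(f,.061,(120,10,400,330))
P=cloud(f['d'],f['K'],float(f['k1']),f['T']);y=np.radians(-18);c,s=np.cos(y),np.sin(y);L=(P[...,:2]-[.5582,.2123])@np.array([[c,-s],[s,c]]);z=P[...,2]
for x in(-.024,.024):
  for yy in(-.045,0,.04):
    m=(abs(L[...,0]-x)<.005)&(abs(L[...,1]-yy)<.006)&(z>.03)&(z<.075);print(x,yy,m.sum(),np.median(z[m]) if m.any() else None)
"
```

```text
21.9 [0.54   0.1586 0.1644] local [-0.0007 -0.0567] yaw_y -17.95 tilt [0.0006 0.0005] [-0.6 -0.4 -0.4] open 0.0851
top rect ((559.1409301757812, 213.89608764648438), (110.64063262939453, 64.94457244873047), 72.10137176513672) z 0.06096077484054724
handle [0.559  0.2143 0.0799] 1091 ((559.0292358398438, 214.15623474121094), (43.51641082763672, 9.587812423706055), 72.02246856689453)
-0.024 -0.045 231 0.060699860793029026
-0.024 0 260 0.06085634058237527
-0.024 0.04 300 0.060828720098010824
0.024 -0.045 227 0.06074628279745531
0.024 0 256 0.06085825488622949
0.024 0.04 287 0.060895655042047914
```

View pics/w4.png

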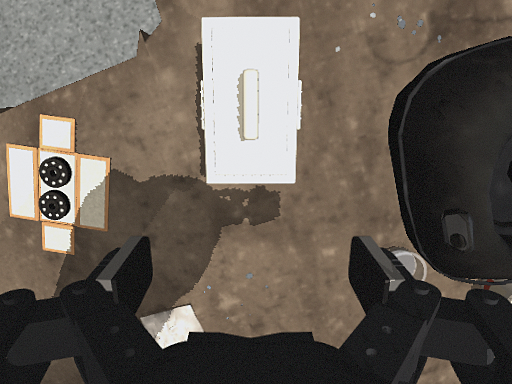

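The wrist view shows the lid stack level on the box: the plate is at 61 mm at all six sampled points and the handle is at (250,104), world (0.559,0.214). Now for the handle.

>>> {"name": "step_arm", "arguments": {
  "targets": [
    {"hand": 0.2,"linear": [0.042,0.122,0],"turn": 0},
    {"hand": 0.2,"linear": [0.042,0.122,0],"turn": 0},
    {"hand": 0.2,"linear": [0.042,0.122,0],"turn": 0},
    {"hand": 0.2,"linear": [0,0,-0.15],"turn": 0},
    {"hand": 0.2,"linear": [0,0,-0.2],"turn": 0},
    {"hand": 0.2,"linear": [0,0,0],"turn": 0},
    {"hand": 0.2,"linear": [0,0,0],"turn": 0},
    {"hand": 0.2,"linear": [0,0,0],"turn": 0}
  ]
}}

```text
clock: 22.62
position: [0.5589, 0.2139, 0.1123]
tcp_rot: [0.809, 0.588, 0.0, -0.0]
contact_force: [0.9, -0.3, 0.4]
opening: 0.0343
grasp_force: 0.0
```

```bash
python3 st.py
```

```text
22.62 [0.5589 0.2139 0.1123] local [0.0002 0.0018] yaw_y -17.91 tilt [0.0006 0.    ] [ 0.9 -0.3  0.4] open 0.0343
```

>>> {"name": "step_arm", "arguments": {
  "targets": [
    {"hand": 0.2,"linear": [0,0,-0.1],"turn": 0},
    {"hand": 0.2,"linear": [0,0,-0.08],"turn": 0},
    {"hand": 0.2,"linear": [0,0,-0.035],"turn": 0},
    {"hand": 0.2,"linear": [0,0,0],"turn": 0},
    {"hand": 0.2,"linear": [0,0,0],"turn": 0},
    {"hand": 0.2,"linear": [0,0,0],"turn": 0}
  ]
}}

```text
clock: 23.12
position: [0.559, 0.2134, 0.0798]
tcp_rot: [0.809, 0.588, 0.0, 0.0]
contact_force: [0.1, -0.0, -0.1]
opening: 0.0343
grasp_force: 0.0
```

```bash
python3 st.py
```

```text
23.12 [0.559  0.2134 0.0798] local [0.0005 0.0013] yaw_y -17.95 tilt [0.0005 0.0005] [ 0.1 -0.  -0.1] open 0.0343
```

>>> {"name": "step_arm", "arguments": {
  "targets": [
    {"hand": 0.2,"linear": [0,0,-0.009],"turn": 0},
    {"hand": 0.5,"linear": [0,0,0],"turn": 0},
    {"hand": 0.8,"linear": [0,0,0],"turn": 0},
    {"hand": 1,"linear": [0,0,0],"turn": 0},
    {"hand": 1,"linear": [0,0,0],"turn": 0},
    {"hand": 1,"linear": [0,0,0],"turn": 0},
    {"hand": 1,"linear": [0,0,0],"turn": 0}
  ],
  "squeeze": 35
}}

```text
clock: 23.7
position: [0.5589, 0.2132, 0.078]
tcp_rot: [0.809, 0.588, 0.0, 0.0]
contact_force: [-1.6, -1.4, 6.3]
opening: 0.0089
grasp_force: 36.8
```

```bash
python3 st.py
```

```text
23.7 [0.5589 0.2132 0.078 ] local [0.0004 0.0011] yaw_y -17.95 tilt [0.0001 0.0003] [-1.6 -1.4  6.3] open 0.0089
```

>>> {"name": "step_arm", "arguments": {
  "targets": [
    {"hand": 1,"linear": [0,0,0.01],"turn": 0},
    {"hand": 1,"linear": [0,0,0.02],"turn": 0},
    {"hand": 1,"linear": [0,0,0.03],"turn": 0},
    {"hand": 1,"linear": [0,0,0.04],"turn": 0},
    {"hand": 1,"linear": [0,0,0.06],"turn": 0},
    {"hand": 1,"linear": [0,0,0.1],"turn": 0},
    {"hand": 1,"linear": [0,0,0.15],"turn": 0},
    {"hand": 1,"linear": [0,0,0.15],"turn": 0},
    {"hand": 1,"linear": [0,0,0.15],"turn": 0},
    {"hand": 1,"linear": [0,0,0.15],"turn": 0},
    {"hand": 1,"linear": [0,0,0.1],"turn": 0},
    {"hand": 1,"linear": [0,0,0.05],"turn": 0}
  ]
}}

```text
clock: 24.7
position: [0.5592, 0.2136, 0.2321]
tcp_rot: [0.809, 0.588, 0.001, 0.0]
contact_force: [0.4, 0.1, -0.8]
opening: 0.009
grasp_force: 36.1
```

>>> {"name": "step_arm", "arguments": {
  "targets": [
    {"hand": 1,"linear": [0,0,0],"turn": 0},
    {"hand": 1,"linear": [0,0,0],"turn": 0},
    {"hand": 1,"linear": [0,0,0],"turn": 0},
    {"hand": 1,"linear": [0,0,0],"turn": 0},
    {"hand": 1,"linear": [0,0,0],"turn": 0},
    {"hand": 1,"linear": [0,0,0],"turn": 0}
  ]
}}

```text
clock: 25.2
position: [0.5585, 0.2132, 0.2287]
tcp_rot: [0.809, 0.588, -0.0, -0.0]
contact_force: [-0.1, 0.3, -1.1]
opening: 0.0087
grasp_force: 36.1
```

```bash
python3 st.py; python3 - <<'E'
from h import *
o=np.zeros((400,800,3),np.uint8)
for i,n in enumerate(("scene","side")):
    im,d,K,k1,T=grab(n);P=cloud(d,K,k1,T)
    y=np.radians(-18);c,s=np.cos(y),np.sin(y);L=(P[...,:2]-[.5582,.2123])@np.array([[c,-s],[s,c]]);z=P[...,2]
    w=(im.min(2)>110)&(abs(L[...,0])<.04)&(abs(L[...,1])<.065)
    print(n,"inner z",np.percentile(z[w&(z>.03)&(z<.09)],[5,50,95]).round(4),"tray by y",[np.median(z[w&(z>.03)&(z<.09)&(abs(L[...,1]-q)<.008)]).round(4) for q in(-.045,-.02,.02,.045)],"outer",np.percentile(z[w&(z>.12)&(z<.26)],[5,50,95]).round(4))
    a=im[120:240,140:260] if i==0 else im[80:200,220:340]
    o[:,400*i:400*i+400]=cv2.resize(a,(400,400),interpolation=2)
cv2.imwrite("pics/f.png",o[:,:,::-1])
E
```

```text
25.2 [0.5585 0.2132 0.2287] local [0.0001 0.0009] yaw_y -17.94 tilt [-0.0004 -0.0008] [-0.1  0.3 -1.1] open 0.0087
scene inner z [0.05   0.0528 0.0597] tray by y [np.float64(0.053), np.float64(0.0523), np.float64(0.0528), np.float64(0.0527)] outer [0.2071 0.213  0.2291]
side inner z [0.0486 0.0521 0.059 ] tray by y [np.float64(0.0535), np.float64(0.0515), np.float64(0.0517), np.float64(0.0525)] outer [0.2043 0.2124 0.2306]
```

View pics/f.png

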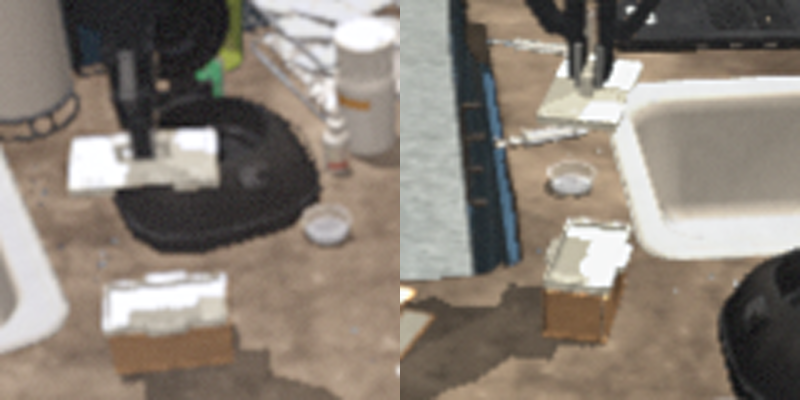

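The scene crop shows the inner lid still seated and level on the box at (165,310), with the outer lid held level about 150 mm above at (145,160). The walls are still upright. Handing in.

```bash
python3 -c "
from rig import ticket,robot
print(robot.observe()['joint_velocities'].round(3));print(ticket.sign_off())"
```

```text
[ 0.    -0.003 -0.001 -0.002 -0.001 -0.001 -0.001]
the job is handed in; nothing more can be done
None
```

The job is handed in: all four walls are upright, the inner lid is seated level on the box, and the outer lid is held level and still about 150 mm above its nested position, at 25 s of the 67 s; while folding the far wall the fingertip briefly pushed with about 47 N (I backed off and redid it), and I did not separately check the bystanders.

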